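# Short spin on the microcentrifuge

## Robot

A 6-joint arm with a two-finger parallel gripper is mounted at the origin on the work surface. World frame = base frame: x ahead of the robot, y to its left, z up, the work surface at z = 0. Lengths are in m, angles in rad, forces in N, time in s.
With the tool pointing down it reaches from about 0.375 to 0.825 m from the base axis. Payload 5.5 kg.
Tool frame: the origin (TCP) lies at the very end of the fingers, on their centre line; the grasp point (between the pads) lies 19 mm behind it; z points along the fingers, y is the direction in which the jaws open and shut (so a half turn about z gives the same grasp; the last joint's range is limited). The gripper opens to 85 mm and grips with 20 to 120 N. Pads are 22 mm wide; open, the fingers measure 114 mm over their backs; the gripper's body (76 mm by 85 mm) begins 54 mm behind the grasp point. The pads swing forward as they close: fully open they stand 13 mm farther back than shut.
Start: joints at [1.262, 0.314, -0.047, 1.21, 0, 1.571], TCP at [0.182, 0.572, 0.231] pointing down, gripper open.
Joint ranges: [-2.67, 2.67], [-0.69, 1.73], [-1.03, 1.25], [-2.08, 2.16], [-1.42, 1.45], [-3.14, 3.14]. Speed limits (rad/s): [2.39, 2.39, 3.01, 3.14, 3.14, 3.14].

## Interface

Orientations are given as a unit quaternion [x, y, z, w].
In Python, from workcell import bot, camera gives the robot as it stands.
- The arm moves only by the tool play_rows, never from a script. Its arguments are lists of equal length, an entry for each row: "claw": the closure, from 0 (fully open) to 1 (shut); "dp": the shift along the tool's x, y, z in mm, a list of three; "delta_rot": the turn, a rotation vector about the tool's x, y, z in rad, a list of three. A call has 1 to 20 rows; each row shifts and turns the commanded pose from where the row before left it, along the tool's axes as they then stand; what a row does not reach is not made up. A row lasts 1/10 s, in which the tool goes at most 50 mm and 8.59 degrees, less where a joint would pass 70% of its speed; a pose out of reach is approached as far as the arm can. A call with a gripper value outside its range is refused whole. The fingers move at their own pace and stop on an object; "grip_force" is the grip in N (left out, the last holds). Time passes only in rows, so rows that do not move let the fingers close. It gives the time, the measured TCP pose, the force and the opening at its end, in the units of the state.
- bot.get_state(): the state, without advancing time (a new reading comes with each control period).
- camera(name): name is "scene" or "top" or "wrist"; returns a dict with "image" (400x640x3 uint8, blue, green, red), "camera_matrix" (3x3 intrinsics, pixels), "rvec" (rotation vector, rad) and "tvec" (3), from world to camera coordinates, as OpenCV has them. Camera axes: x right, y down, z forward; pixel columns grow to the right and rows downward; lengths in m; the calibration is good to about 2 mm. A picture is of the moment at which its call begins. There is no depth.
- bot.sign_off(): hands the job in, once; it reports no verdict.
The state is a dict: "t": time; "joint_pos": joint angles; "qd": joint speeds; "joint_efforts": joint torques, N m; "ee_pos": TCP position; "eef_rot": TCP orientation; "ft_force": force on the tool from outside, world axes, zero at the start; "moment": the same for the moment, N m; "width": finger opening in m.
Only numpy, scipy, OpenCV 4.12 (cv2) and the standard library are available. Lean on these libraries where they do the work, as an engineer would, in place of code of your own. Each camera call takes 0.05 s, during which the arm holds its last target. There are 200 camera calls.

## Task

Give the tubes in the small centrifuge a short spin: press its large round button fully down, keep it down for at least three seconds without letting up, then let go so that it springs back up. Do not press the small square lid-release key on the same panel.

Things in the scene. Friction and masses are not known exactly. Their poses are not given: they have to be found in the camera images.
- spin_top (a point): Centre of the top of the large round black push button (32 mm across, in a 48 mm grey collar) on the white microcentrifuge, a squat box 170 x 260 mm, 80 mm high, with a clear domed lid on its left and a two-button panel on its right. Pressed straight down. Released, this top is 104 mm above the bench, 12 mm above the collar. z up, y towards the dome, which starts 60 mm away and rises 19 mm higher.
- spin (a joint): How far the round button is pushed down: 0 when released, 0.008 m fully down. A spring returns it; about 2 N starts it moving and 6 N holds it fully down. It counts as down beyond 0.005 m.
- lid_key_top (a point): Centre of the top of the small square black lid-release key (18 mm square, in a square grey bezel) on the same panel, 68 mm from the round button along the panel (x), on the near or the far side of it: this changes from start to start. Its top is 95 mm above the bench, 9 mm lower than the round button. To be left alone.
- lid_key (a joint): How far the square key is pushed down: 0 when released, 0.005 m fully down; it has a light spring. It counts as pressed beyond 0.0025 m.

How it is judged:
By the outcome, as a careful person would: the job done as asked, in the order asked, and still so for the second after the job is handed in, with the robot touching nothing.
It also fails if it takes over 32 s, if anything falls off the work surface, if the arm or the gripper's body presses on something with over 40 N, if the wrist force passes 120 N, or if a joint passes its speed limit or range.

## Working session

There is one attempt and no reset: what is moved stays moved. The work goes in short steps, Python scripts to look and compute and a tool call to move; the robot and the scene stay as the last step left them, time stands still between calls to the robot, and variables do not carry over. Pictures are saved under pics/ and viewed, about 8 in all and at most 12, crops included, and the job is handed in when it is done.

Besides the shell and the picture viewer there is one more tool, called after ">>>" as a command line: name --argument value ..., lists and objects as JSON in quotes. play_rows: Moves the arm, as the interface text tells. Its arguments: {"type":"object","properties":{"claw":{"type":"array","items":{"type":"number"}},"dp":{"type":"array","items":{"type":"array","items":{"type":"number"}}},"delta_rot":{"type":"array","items":{"type":"array","items":{"type":"number"}}},"grip_force":{"type":"number"}},"required":["claw","dp","delta_rot"]}

```bash
mkdir -p pics; cat > h.py <<'E'
import cv2,numpy as np
from workcell import bot,camera
def snap(n,f):
    c=camera(n); cv2.imwrite(f,c["image"]); np.savez(f+".npz",K=c["camera_matrix"],r=c["rvec"],t=c["tvec"]); return c
def ray(f,u,v,z):
    d=np.load(f+".npz"); R=cv2.Rodrigues(d["r"])[0]; C=-R.T@d["t"].reshape(3)
    w=R.T@np.linalg.inv(d["K"])@np.array([u,v,1.]); return C+w*(z-C[2])/w[2]
E
python3 - <<'E'
from h import *
snap("top","pics/top1.png"); snap("scene","pics/scene1.png")
s=bot.get_state(); print(s["t"],s["ee_pos"],s["eef_rot"],s["ft_force"],s["width"])
E
```

```text
0.1 [0.18220156 0.57112801 0.23052303] [ 1.53787267e-01  9.88103684e-01 -7.57838544e-04 -1.08509559e-04] [1.12487646 0.57888898 0.05538975] 0.08541453286604189
```

View pics/top1.png

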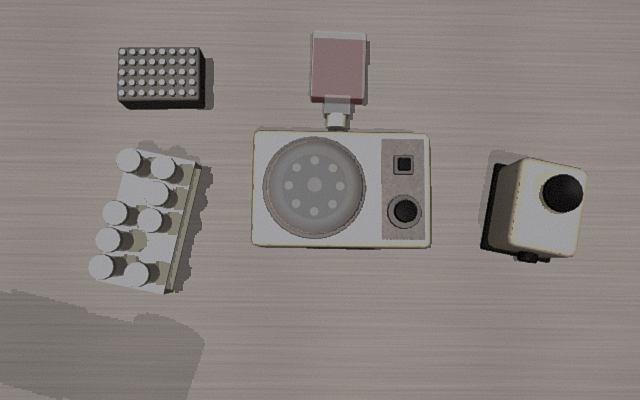

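View pics/scene1.png

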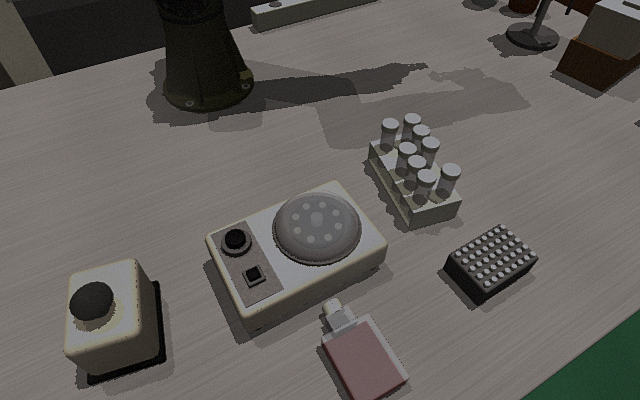

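The top view shows the round button at (405,211), the square key at (404,164) on the far (+x) side, and the dome centre at (315,187). In the scene view the button is at (236,239) and the key at (254,275).

```bash
python3 - <<'E'
from h import *
T="pics/top1.png";S="pics/scene1.png"
print("btn",ray(T,405,211,.104),ray(S,236,238,.104))
print("key",ray(T,404,164,.095),ray(S,254,273,.095))
for p in [(253,131),(431,134),(431,247),(251,246)]: print(ray(T,*p,.08))
im=cv2.imread(T)[120:260,360:450]; cv2.imwrite("pics/crop1.png",cv2.resize(im,None,fx=4,fy=4,interpolation=cv2.INTER_CUBIC))
E
```

```text
btn [ 0.56050213 -0.13700939  0.104     ] [ 0.56621073 -0.13922356  0.104     ]
key [ 0.62830763 -0.13781382  0.095     ] [ 0.63118765 -0.13883905  0.095     ]
[0.67606491 0.07868983 0.08      ]
[ 0.67616783 -0.18060101  0.08      ]
[ 0.51177519 -0.1785198   0.08      ]
[0.50997352 0.07730261 0.08      ]
```

View pics/crop1.png

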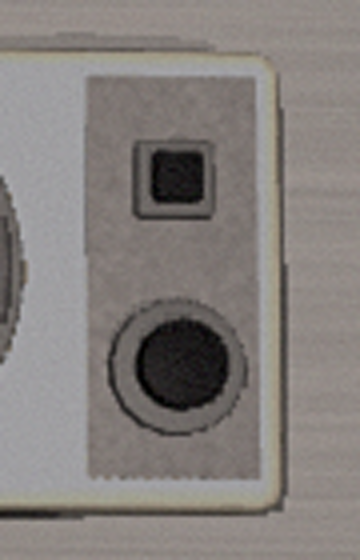

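The two views agree: the button is at about (0.561, -0.138), and the key is 68 mm further in +x, as it should be. I'll head over at travel height with the gripper shut, starting with half the way so I can check the last joint.

>>> play_rows --claw '[1,1,1,1,1,1,1,1,1,1]' --dp '[[-10,-10,0],[-20,-20,0],[-29,-28,0],[-29,-28,0],[-29,-28,0],[-29,-28,0],[-29,-28,0],[-29,-28,0],[-29,-28,0],[-29,-28,0]]' --delta_rot '[[0,0,0],[0,0,0],[0,0,0],[0,0,0],[0,0,0],[0,0,0],[0,0,0],[0,0,0],[0,0,0],[0,0,0]]' --grip_force 40

```text
t: 1.1
ee_pos: [0.3548, 0.2476, 0.2312]
eef_rot: [0.154, 0.988, -0.0, 0.0]
ft_force: [1.1, -0.1, -0.7]
width: -0.0002
```

```bash
python3 - <<'E'
from h import *
s=bot.get_state(); print(s["t"],s["ee_pos"],s["eef_rot"],s["joint_pos"],s["ft_force"],s["width"])
from scipy.spatial.transform import Rotation as R
print(1e3*R.from_quat(s["eef_rot"]).inv().apply(np.array([.561,-.138,.18])-s["ee_pos"]))
E
```

```text
1.1 [0.35484055 0.247569   0.23121194] [ 1.53814529e-01  9.88099723e-01 -1.27539610e-04  1.05405477e-04] [ 6.09426903e-01 -1.56143358e-03 -4.20597457e-01  1.15178450e+00
 -3.30031972e-04  9.18282096e-01] [ 1.06960153 -0.08405379 -0.7392355 ] -0.0001565150453729144
[-313.59244979 -304.64753333   51.35647206]
```

>>> play_rows --claw '[1,1,1,1,1,1,1,1,1,1,1,1,1,1]' --dp '[[-29,-28,0],[-29,-28,0],[-29,-28,0],[-29,-28,0],[-29,-28,0],[-29,-28,0],[-29,-28,0],[-29,-28,0],[-29,-28,10],[-29,-28,10],[-17,-17,16],[-8,-8,15],[0,0,0],[0,0,0]]' --delta_rot '[[0,0,0],[0,0,0],[0,0,0],[0,0,0],[0,0,0],[0,0,0],[0,0,0],[0,0,0],[0,0,0],[0,0,0],[0,0,0],[0,0,0],[0,0,0],[0,0,0]]'

```text
t: 2.5
ee_pos: [0.5609, -0.1356, 0.18]
eef_rot: [0.154, 0.988, 0.0, -0.001]
ft_force: [0.4, -0.5, -0.4]
width: 0.0001
```

```bash
python3 - <<'E'
from h import *
c=snap("wrist","pics/w1.png");snap("top","pics/top2.png")
s=bot.get_state(); print(s["t"],s["ee_pos"],s["joint_pos"],s["ft_force"],s["width"])
print(c["tvec"].ravel(), cv2.projectPoints(np.array([[.561,-.138,.104],[.629,-.138,.095],s["ee_pos"]]),c["rvec"],c["tvec"],c["camera_matrix"],None)[0])
E
```

```text
2.6 [ 0.56189685 -0.13523334  0.18113321] [-2.36334966e-01  2.95967533e-01 -1.86845450e-01  1.08749094e+00
  2.68687396e-04  7.11368475e-02] [-0.12669567 -0.96665682 -0.28715424] -0.00017757724637452023
[-0.04126828 -0.57228539  0.15611258] [[[318.28233138 202.79365736]]

 [[343.48322159 272.61589037]]

 [[322.84997348 254.44041975]]]
```

View pics/w1.png

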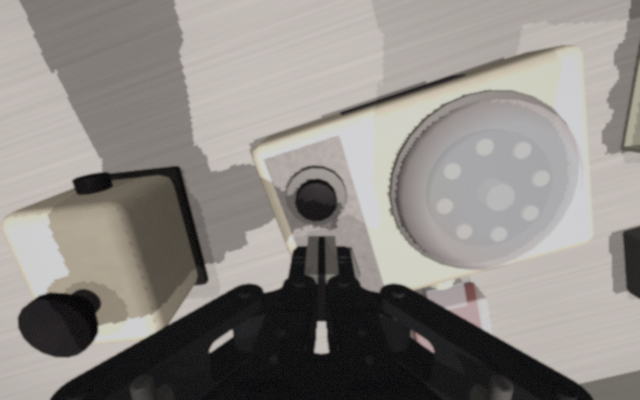

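The wrist view shows the button at (316,201), where (318,203) was predicted. The fingertips are at about (322,250), and the key is hidden behind them.

```bash
python3 - <<'E'
from h import *
from scipy.spatial.transform import Rotation as R
print(ray("pics/w1.png",316,201,.104))
s=bot.get_state()
print(s["ee_pos"],1e3*R.from_quat(s["eef_rot"]).inv().apply(np.array([.5605,-.139,.110])-s["ee_pos"]))
E
```

```text
[ 0.55914817 -0.13917442  0.104     ]
[ 0.56189685 -0.13523334  0.18113321] [ 0.22493693 -4.03431961 71.13189402]
```

>>> play_rows --claw '[1,1,1,1,1,1,1]' --dp '[[0,-1.5,10],[0,-1.5,18],[0,-0.5,18],[0,0,12],[0,0,7],[0,0,0],[0,0,0]]' --delta_rot '[[0,0,0],[0,0,0],[0,0,0],[0,0,0],[0,0,0],[0,0,0],[0,0,0]]'

```text
t: 3.3
ee_pos: [0.5614, -0.1395, 0.1158]
eef_rot: [0.154, 0.988, -0.0, 0.0]
ft_force: [-0.2, -0.1, 0.2]
width: 0.0001
```

```bash
python3 - <<'E'
from h import *
a=snap("scene","pics/s2.png")["image"];b=snap("wrist","pics/w2.png")["image"]
cv2.imwrite("pics/c2.png",np.hstack([cv2.resize(a[170:310,170:310],(400,400)),cv2.resize(b[130:270,250:390],(400,400))]))
s=bot.get_state(); print(s["t"],s["ee_pos"],s["ft_force"])
E
```

```text
3.4 [ 0.56178499 -0.13976241  0.11615978] [ 0.12363228 -0.10270131 -0.12360417]
```

View pics/c2.png

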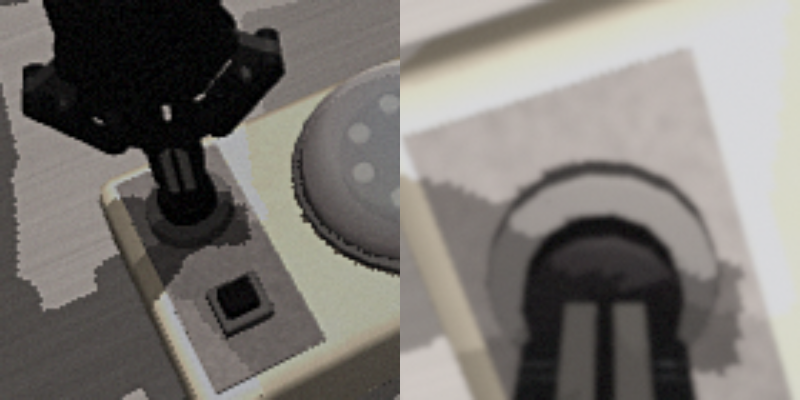

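The left crop shows the shut fingers right over the round button, with the key clear. The right crop shows them centred on it sideways. Now I'll press, watching the force.

>>> play_rows --claw '[1,1,1,1,1,1,1,1]' --dp '[[0,0,3],[0,0,4],[0,0,4],[0,0,3],[0,0,3],[0,0,1],[0,0,0],[0,0,0]]' --delta_rot '[[0,0,0],[0,0,0],[0,0,0],[0,0,0],[0,0,0],[0,0,0],[0,0,0],[0,0,0]]'

```text
t: 4.2
ee_pos: [0.5612, -0.1397, 0.0976]
eef_rot: [0.154, 0.988, -0.0, 0.0]
ft_force: [-0.5, 0.2, 5.1]
width: -0.0
```

>>> play_rows --claw '[1,1,1,1]' --dp '[[0,0,1],[0,0,1],[0,0,0],[0,0,0]]' --delta_rot '[[0,0,0],[0,0,0],[0,0,0],[0,0,0]]'

```text
t: 4.6
ee_pos: [0.5612, -0.1397, 0.096]
eef_rot: [0.154, 0.988, -0.0, 0.0]
ft_force: [-2.1, 0.8, 7.5]
width: -0.0004
```

>>> play_rows --claw '[1,1,1,1]' --dp '[[0,0,0.5],[0,0,0.5],[0,0,0],[0,0,0]]' --delta_rot '[[0,0,0],[0,0,0],[0,0,0],[0,0,0]]'

```text
t: 5.0
ee_pos: [0.5612, -0.1397, 0.0959]
eef_rot: [0.154, 0.988, -0.0, 0.0]
ft_force: [-4.2, 0.8, 15.0]
width: 0.0001
```

The force climbed from 7.5 to 15 N while the tip stayed at 0.096 m, so the button is on its stop. I'll hold it there for 4 s.

>>> play_rows --claw '[1,1,1,1,1,1,1,1,1,1,1,1,1,1,1,1,1,1,1,1]' --dp '[[0,0,0],[0,0,0],[0,0,0],[0,0,0],[0,0,0],[0,0,0],[0,0,0],[0,0,0],[0,0,0],[0,0,0],[0,0,0],[0,0,0],[0,0,0],[0,0,0],[0,0,0],[0,0,0],[0,0,0],[0,0,0],[0,0,0],[0,0,0]]' --delta_rot '[[0,0,0],[0,0,0],[0,0,0],[0,0,0],[0,0,0],[0,0,0],[0,0,0],[0,0,0],[0,0,0],[0,0,0],[0,0,0],[0,0,0],[0,0,0],[0,0,0],[0,0,0],[0,0,0],[0,0,0],[0,0,0],[0,0,0],[0,0,0]]'

```text
t: 7.0
ee_pos: [0.5612, -0.1397, 0.0959]
eef_rot: [0.154, 0.988, -0.0, 0.0]
ft_force: [-4.4, 1.1, 13.6]
width: -0.0001
```

>>> play_rows --claw '[1,1,1,1,1,1,1,1,1,1,1,1,1,1,1,1,1,1,1,1]' --dp '[[0,0,0],[0,0,0],[0,0,0],[0,0,0],[0,0,0],[0,0,0],[0,0,0],[0,0,0],[0,0,0],[0,0,0],[0,0,0],[0,0,0],[0,0,0],[0,0,0],[0,0,0],[0,0,0],[0,0,0],[0,0,0],[0,0,0],[0,0,0]]' --delta_rot '[[0,0,0],[0,0,0],[0,0,0],[0,0,0],[0,0,0],[0,0,0],[0,0,0],[0,0,0],[0,0,0],[0,0,0],[0,0,0],[0,0,0],[0,0,0],[0,0,0],[0,0,0],[0,0,0],[0,0,0],[0,0,0],[0,0,0],[0,0,0]]'

```text
t: 9.0
ee_pos: [0.5613, -0.1397, 0.0959]
eef_rot: [0.154, 0.988, -0.0, 0.001]
ft_force: [-4.2, 0.8, 13.9]
width: -0.0003
```

>>> play_rows --claw '[1,1,1,1,1,1,1,1,1]' --dp '[[0,0,-5],[0,0,-10],[0,0,-15],[0,0,-20],[0,0,-20],[0,0,-10],[0,0,-5],[0,0,0],[0,0,0]]' --delta_rot '[[0,0,0],[0,0,0],[0,0,0],[0,0,0],[0,0,0],[0,0,0],[0,0,0],[0,0,0],[0,0,0]]'

```text
t: 9.9
ee_pos: [0.5606, -0.1395, 0.1784]
eef_rot: [0.154, 0.988, 0.0, -0.001]
ft_force: [0.2, -0.0, -0.5]
width: 0.0
```

```bash
python3 - <<'E'
from h import *
a=snap("scene","pics/s3.png")["image"];b=snap("wrist","pics/w3.png")["image"]
cv2.imwrite("pics/c3.png",np.hstack([cv2.resize(a[170:310,170:310],(400,400)),cv2.resize(b[130:270,250:390],(400,400))]))
s=bot.get_state(); print(s["t"],s["ee_pos"],s["ft_force"],np.abs(s["qd"]).max())
E
```

```text
10.0 [ 0.56043943 -0.13947699  0.17823604] [ 0.52097792 -0.17279707  0.11878014] 0.003510347174596358
```

View pics/c3.png

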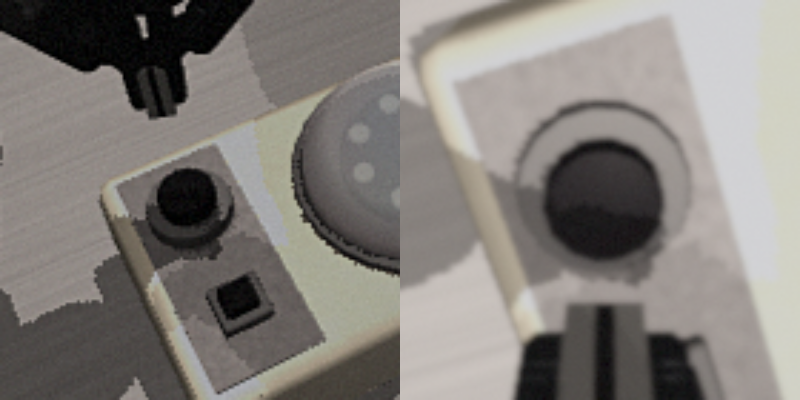

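The button stands proud of its collar again, at (187,197) in the left crop. The key at (238,298) looks unchanged, and nothing touches the gripper.

```bash
python3 -c "
from workcell import bot
print(bot.sign_off())"
```

```text
the job is handed in; nothing more can be done
None
```

I pressed the round button fully down with the shut fingertips, held it for over 4 s, then lifted clear. The job is handed in at about 10 s of the 32 s allowed.

- **Fully down:** the force climbed from 7.5 to 15 N while the tip stayed at 0.096 m, so the button was on its stop. The hold readings were steady at about 14 N.
- **Released:** the last picture shows the button back up, the tip 74 mm above it, and about zero wrist force.
- **Lid key:** it was never touched and looks unchanged in the last picture.
- **Disagreements:** camera estimates of the button's position differed by about 2 mm between the top and wrist views, and by up to 7 mm with the scene view. The 32 mm button is wide enough that this didn't matter. A sideways force of about 4 N also showed during the hold, with no visible shift.

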